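Set the amber reference cell in the coolant clarity meter

ROBOT

A 6-joint arm with a two-finger parallel gripper is mounted at the origin on the work surface. World frame = base frame: x ahead of the robot, y to its left, z up, the work surface at z = 0. Lengths are in m, angles in rad, forces in N, time in s.
With the tool pointing down it reaches from about 0.4 to 0.825 m from the base axis. Payload 7 kg.
Tool frame: the origin (TCP) lies midway between the tips of the shut fingers; the grasp point (between the pads) lies hold_point_z behind it (hold_point_z is the distance from the TCP to the grasp point, in m); z points along the fingers, y is the line along which they close (so a half turn about z gives the same grasp; the last joint's range is limited). The gripper opens to 88 mm and grips with 3 to 60 N. Pads are 19 mm wide; open, the fingers measure 130 mm over their backs; the gripper's body (78 mm by 193 mm) begins 47 mm behind the grasp point.
Start: joints at [-0.961, 0.359, 0.012, 0, -1.224, -0.288], TCP at [0.213, -0.64, 0.227] pointing down, gripper open.
Joint ranges: [-3.07, 3.07], [-1.43, 2.12], [-1.02, 1.25], [-3.03, 1.67], [-3.05, -0], [-3.03, 3.03]. Speed limits (rad/s): [2.39, 2.39, 3.01, 3.14, 3.14, 3.14].

INTERFACE

Orientations are given as [roll, pitch, yaw] about the fixed x, y, z axes, in that order (R = Rz(yaw) Ry(pitch) Rx(roll)).
In Python, from station import * gives the robot as it stands.
- The arm moves only by the tool apply_moves, never from a script. Its argument "steps" is a list of rows, each an object with "translation": the shift along the world's x, y, z scaled (see below), a list of three; "rotation": the turn, a rotation vector about the world's x, y, z scaled (see below), a list of three. A call has exactly 10 rows; each row is the pose to reach, as a shift and turn from the pose commanded when the call began; what a row does not reach only later rows make up. The controller multiplies each number of a shift by 250 mm and each number of a turn by 30 degrees. A row lasts 1/12 s, in which the tool goes at most 41.7 mm and 7.16 degrees, less where a joint would pass 70% of its speed; a pose out of reach is approached as far as the arm can. A call with a number of a shift or a turn outside -1 to 1 is refused whole. A call with a gripper value outside its range is refused whole. "jaw" is the closure, from -1 (fully open) to 1 (shut), so that 0 is half open, set as the call begins (left out, the last holds). The fingers move at their own pace and stop on an object; "newtons" is the grip in N (left out, the last holds). Time passes only in rows, so rows that repeat a pose let the fingers close, or fill a call up. It gives the time, the measured TCP pose, the force, the opening and the grip force at its end, in the units of the state.
- get_state(): the state, without advancing time (a new reading comes with each control period).
- grab_frame(name): name is "scene" or "top" or "wrist"; returns the picture (420x560x3 uint8, blue, green, red); there is no depth.
- camera_model(name): a dict with "fx", "fy", "cx", "cy" (pixels), "xyz" and "rotation" of the camera in the world. Camera axes: x right, y down, z forward; pixel columns grow to the right and rows downward; lengths in m; the calibration is good to about 2 mm. The wrist camera is an equidistant fisheye: a pixel r from the principal point sees the ray r / f radians off the axis. A picture is of the moment at which its call begins: read the wrist's pose just before it. camera_model takes no time and is no camera call; for the wrist camera it gives the pose at the moment of the call.
- job_done(): hands the job in; it is judged then, once.
The state is a dict: "t": time; "q": joint angles; "qd": joint speeds; "joint_efforts": joint torques, N m; "eef_pos": TCP position; "ee_rot": TCP orientation; "force": force on the tool from outside, world axes, zero at the start; "moment": the same for the moment, N m; "width": finger opening in m; "gripper_force": force on a finger pad.
Only numpy, scipy, OpenCV 4.12 (cv2) and the standard library are available. Lean on these libraries where they do the work, as an engineer would, in place of code of your own. Each camera call takes 0.05 s, during which the arm holds its last target. There are 200 camera calls.

TASK

Put the amber reference cell upright into the well of the clarity meter, turned so that its clear faces look along the light path between the two blue towers, and press it down onto its sprung seat with a light, steady push of about 10 N for a second, never more than 20 N because it is glass. Let go of it, and only then slide the red-tabbed lamp shutter fully open, away from the robot, so that it clears the lamp. Leave the green cell, the tools and the wooden blank on the bench where they are.

Things in the scene. Friction and masses are not known exactly. Their poses are not given: they have to be found in the camera images.
- amber_cell: optical reference cell: upright amber glass block 24 x 24 x 70 mm, with an amber-coloured cap 22 x 22 x 16 mm on top (86 mm in all), about 100 g. Faces +y and -y are clear, +x and -x black. White stripe on the cap runs along y, from clear face to clear face. Origin: centre of underside. Which way round (half a turn) does not matter. This is the cell to set in the meter.
- green_cell: optical reference cell: upright green glass block 24 x 24 x 70 mm, with an emerald-green cap 22 x 22 x 16 mm on top (86 mm in all), about 100 g. Faces +y and -y are clear, +x and -x black. White stripe on the cap runs along y, from clear face to clear face. Origin: centre of underside. A bystander, same size; leave it standing where it is.
- meter: coolant clarity meter, fixed. Origin: centre of its underside; y along its light path. Grey base 120 mm (x) by 280 mm (y), 16 mm high; in the middle a metal well block 60 x 60 mm, top at z = 60 mm. At y = +110 mm (lamp) and -110 mm (detector) blue towers 60 mm (x) by 36 mm (y), top at z = 108 mm.
- light_path (a point): middle of the light path, 22 mm above the well mouth; the path runs along the meter's y from tower to tower, marked by white lines on the base and towers.
- well (a point): centre of the mouth of the square well, 60 mm above the bench, axes as the meter's. Well 25.5 x 25.5 mm, 2 mm chamfer, 52 mm deep, walls square with the meter. In it a sprung seat set at an unmeasured height: unloaded, 20 to 34 mm below the mouth, to be felt for. It gives 1 mm per 5 N, 5 mm at most, then is rigid, and springs back when the push ends.
- shutter (a joint): lamp shutter, a steel blade with a red tab on top, in front of the lamp tower at meter y = +80 mm. Value: m slid along the meter's +x from closed; 0 closed (starts at 0 to 0.010), 0.040 fully open at a hard end stop. Slides with about 2 N of friction and stays where left.
- shutter_tab (a point): centre of the top of the shutter's red tab, 138 mm above the bench. The tab is 12 mm (along meter x, its sliding direction) by 10 mm (meter y) and 34 mm tall; under it is the blade, 30 mm along x and 3 mm thick.
- hammer: hammer lying on the bench, 280 mm long; bystander. Origin: centre of its underside.
- pincers: pincers with red handles lying on the bench, 175 mm long, 14 mm high; bystander. Origin: on the bench, near the middle.
- handle_scale: flat wooden knife-handle blank, 22 x 110 x 9 mm, lying on the bench; bystander. Origin: centre of its underside.
Things that resemble listed ones, but are neither listed nor needed, are in the scene too. Leave any purple look-alike of the amber_cell alone.

How it is judged:
By the outcome, as a careful person would: the job done as asked, in the order asked, and still so for the second after the job is handed in, with the robot touching nothing.
It also fails if it takes over 72 s, if anything falls off the work surface, if the arm or the gripper's body presses on something with over 40 N, if the wrist force passes 120 N, or if a joint passes its speed limit or range.

## Working session

There is one attempt and no reset: what is moved stays moved. The work goes in short steps, Python scripts to look and compute and a tool call to move; the robot and the scene stay as the last step left them, time stands still between calls to the robot, and variables do not carry over. Pictures are saved under pics/ and viewed, at most 10 in all, crops included, and the job is handed in when it is done.

Besides the shell and the picture viewer there is one more tool, called as name(argument=value, ...), one argument or row to a line, values as JSON. apply_moves: Moves the arm, as the interface text tells. Shifts and turns lie within -1 to 1; 1 stands for 250 mm of shift or 30 degrees of turn. Its arguments: {"type":"object","properties":{"steps":{"type":"array"},"jaw":{"type":"number"},"newtons":{"type":"number"}},"required":["steps"]}

```bash
mkdir -p pics; ls
python3 - <<'E'
from station import *
import cv2,numpy as np
s=get_state();print({k:np.round(v,4).tolist() for k,v in s.items()})
try: print(hold_point_z)
except Exception as e: print(e)
a=grab_frame("scene");b=grab_frame("top");c=grab_frame("wrist")
for n,i in zip(("scene","top","wrist"),(a,b,c)):
    cv2.imwrite(f"pics/{n}0.png",i);m=camera_model(n);print(n,{k:np.round(v,4).tolist() if not isinstance(v,str) else v for k,v in m.items()})
E
```

```text
pics
{'t': 0.0, 'q': [-0.9609, 0.3594, 0.0111, -0.0004, -1.2241, -0.2881], 'qd': [0.0018, -0.001, -0.0002, 0.0007, 0.0005, -0.0014], 'joint_efforts': [-0.0005, -58.2715, 29.3052, 6.9968, 0.0068, -0.0002], 'eef_pos': [0.2133, -0.6399, 0.2256], 'ee_rot': [3.1399, -0.0001, -2.8199], 'force': [-0.4688, 0.1213, -0.7893], 'moment': [-0.0153, -0.004, -0.0141], 'gripper_force': 0.0, 'width': 0.0873}
0.0188
scene {'fx': 419.6652, 'fy': 419.6652, 'cx': 277.3624, 'cy': 212.5416, 'xyz': [0.8517, -0.4389, 0.8219], 'rotation': [-2.5982, 0.0148, 0.5242]}
top {'fx': 413.5853, 'fy': 413.5853, 'cx': 282.0015, 'cy': 215.6124, 'xyz': [0.5421, -0.085, 0.9784], 'rotation': [-3.0313, -0.0053, -1.5986]}
wrist {'fx': 325.1923, 'fy': 325.1923, 'cx': 280.6116, 'cy': 207.4454, 'xyz': [0.1476, -0.6625, 0.3842], 'rotation': [2.8778, -0.0008, 1.8919]}
```

View pics/scene0.png

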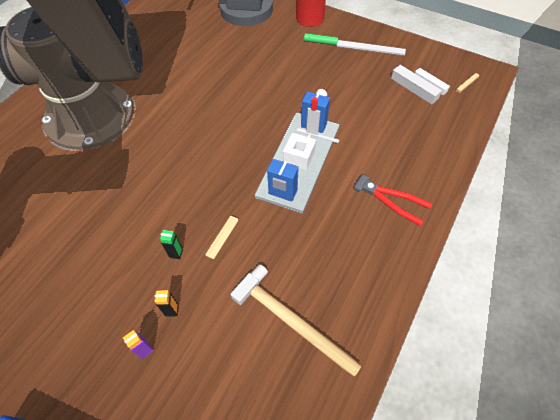

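View pics/top0.png

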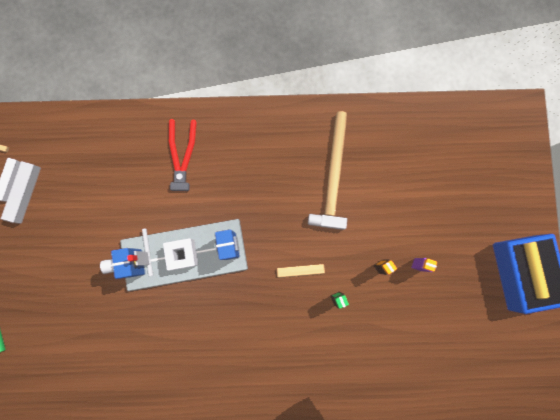

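Two cells carry amber caps: scene (166,302) / top (388,267), and scene (137,344) / top (427,265), which has a purple body. The first should be the amber cell. I'll enlarge both cells and the meter to confirm.

Run:
```python
import cv2,numpy as np
a=cv2.imread("pics/scene0.png");b=cv2.imread("pics/top0.png")
def c(i,x,y,w,h): return cv2.resize(i[y:y+h,x:x+w],(400,300),interpolation=cv2.INTER_CUBIC)
o=np.vstack([np.hstack([c(a,110,280,100,75),c(b,360,240,100,75)]),np.hstack([c(a,230,80,180,135),c(b,96,205,160,120)])])
cv2.imwrite("pics/crop0.png",o)
```

```text
(no output)
```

View pics/crop0.png

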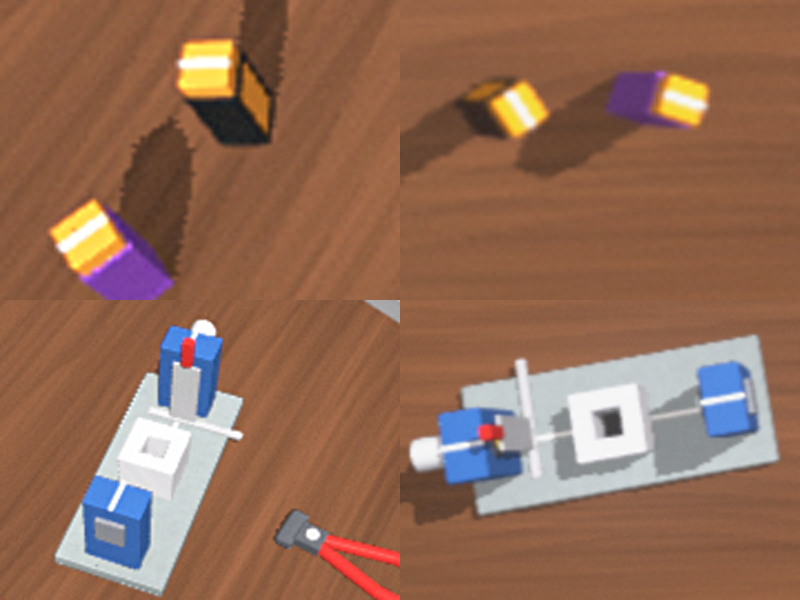

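The crop confirms it. The cell at scene (162,296) / top (390,267) has an amber/black body, so it is the amber cell. The other has a purple body, so I leave it alone. The well hole is at scene (300,146) / top (179,254), and the tab top is at scene (315,99) / top (130,258).

```bash
cat > h.py <<'E'
from station import *
import cv2,numpy as np
from scipy.spatial.transform import Rotation as R
def ray(n,uv,m=None):
    m=m or camera_model(n);x=(uv[0]-m["cx"])/m["fx"];y=(uv[1]-m["cy"])/m["fy"]
    if n=="wrist":
        r=np.hypot(x,y);k=np.sin(r)/max(r,1e-9);d=np.array([x*k,y*k,np.cos(r)])
    else: d=np.array([x,y,1.])
    d=R.from_euler("xyz",m["rotation"]).apply(d);return np.array(m["xyz"]),d/np.linalg.norm(d)
def tri(rays):
    A=[np.eye(3)-np.outer(d,d) for o,d in rays];p=np.linalg.solve(sum(A),sum(a@o for a,(o,d) in zip(A,rays)))
    return p,[float(np.linalg.norm(a@(p-o))) for a,(o,d) in zip(A,rays)]
def atz(r,z): o,d=r;return o+d*(z-o[2])/d[2]
def proj(n,P,m=None):
    m=m or camera_model(n);c=R.from_euler("xyz",m["rotation"]).inv().apply(np.array(P)-np.array(m["xyz"]))
    k=1/c[2]
    if n=="wrist":
        t=np.hypot(c[0],c[1]);k=np.arctan2(t,c[2])/max(t,1e-9)
    return np.array([m["cx"]+m["fx"]*c[0]*k,m["cy"]+m["fy"]*c[1]*k])
E
python3 - <<'E'
from h import *
for n,s,t in [("cap",(161.75,295.5),(389.75,267.5)),("well",(299.8,145.7),(179.2,254.2)),("tab",(314.6,98.9),(129.6,258.2)),("green",(168,234),(342,300))]:
    p,e=tri([ray("scene",s),ray("top",t)]);print(n,p.round(4),np.round(e,4))
f=lambda a,b,z:(lambda v:np.degrees(np.arctan2(v[1],v[0])))(atz(ray("top",b),z)-atz(ray("top",a),z))
print("stripe",f((386.25,263),(393.25,271.75),.086))
c=[(96+(x-400)/2.5,205+(y-300)/2.5) for x,y in((462,388),(757,337),(777,459),(480,515))]
q=np.array([atz(ray("top",p),.016)[:2] for p in c]);print(q.round(4),q.mean(0))
for i,j in((0,1),(3,2),(0,3),(1,2)): d=q[j]-q[i];print(np.hypot(*d),np.degrees(np.arctan2(d[1],d[0])))
E
```

```text
cap [ 0.5234 -0.3193  0.0867] [0.0011 0.0011]
well [0.565  0.1372 0.0603] [0.0012 0.0012]
tab [0.5573 0.2189 0.1352] [0.0004 0.0004]
green [ 0.4583 -0.2133  0.0936] [0.0008 0.0008]
stripe -143.68965079470706
[[ 0.6013  0.2825]
 [ 0.6414  0.0081]
 [ 0.5278 -0.0085]
 [ 0.4845  0.2643]] [0.56373355 0.13659301]
0.27732415716582043 -81.68016083502143
0.27622317610481434 -80.97854972065042
0.11824912241923051 -171.1464332013068
0.11486160832042394 -171.69022713153547
```

Measurements check out: cap top at z≈0.087 (expected 0.086), well at z≈0.060, tab at z≈0.135. Meter yaw is about 8.7° and the stripe lies at about 36°. Now moving above the cell.

apply_moves(
  steps=[
    {"translation": [0.09, 0.09, 0], "rotation": [0, 0, 0.06]},
    {"translation": [0.18, 0.18, 0], "rotation": [0, 0, 0.12]},
    {"translation": [0.28, 0.28, 0], "rotation": [0, 0, 0.2]},
    {"translation": [0.38, 0.38, 0], "rotation": [0, 0, 0.28]},
    {"translation": [0.48, 0.48, 0], "rotation": [0, 0, 0.36]},
    {"translation": [0.58, 0.58, 0], "rotation": [0, 0, 0.44]},
    {"translation": [0.68, 0.68, 0], "rotation": [0, 0, 0.5]},
    {"translation": [0.78, 0.78, 0], "rotation": [0, 0, 0.56]},
    {"translation": [0.86, 0.86, 0], "rotation": [0, 0, 0.6]},
    {"translation": [0.9, 0.9, 0], "rotation": [0, 0, 0.6]},
  ],
  jaw=-1,
  newtons=25,
)

```text
t: 0.98
eef_pos: [0.4404, -0.413, 0.2264]
ee_rot: [3.141, 0.0, -2.502]
force: [-0.9, -0.2, -0.3]
width: 0.0877
gripper_force: 0.0
```

apply_moves(
  steps=[
    {"translation": [0.08, 0.09, -0.02], "rotation": [0, 0, 0]},
    {"translation": [0.18, 0.2, -0.05], "rotation": [0, 0, 0]},
    {"translation": [0.26, 0.3, -0.08], "rotation": [0, 0, 0]},
    {"translation": [0.32, 0.36, -0.1], "rotation": [0, 0, 0]},
    {"translation": [0.34, 0.384, -0.12], "rotation": [0, 0, 0]},
    {"translation": [0.34, 0.384, -0.12], "rotation": [0, 0, 0]},
    {"translation": [0.34, 0.384, -0.12], "rotation": [0, 0, 0]},
    {"translation": [0.34, 0.384, -0.12], "rotation": [0, 0, 0]},
    {"translation": [0.34, 0.384, -0.12], "rotation": [0, 0, 0]},
    {"translation": [0.34, 0.384, -0.12], "rotation": [0, 0, 0]},
  ],
)

```text
t: 1.82
eef_pos: [0.523, -0.3202, 0.197]
ee_rot: [-3.141, 0.0, -2.507]
force: [1.0, -1.6, 1.1]
width: 0.0875
gripper_force: 0.0
```

Run:
```python
from h import *
s=get_state();print(s["t"],s["eef_pos"],s["ee_rot"],s["force"])
m=camera_model("wrist");i=grab_frame("wrist");cv2.imwrite("pics/w1.png",i)
print(m["xyz"],m["rotation"],proj("wrist",[.5234,-.3193,.086],m),proj("wrist",s["eef_pos"],m))
```

```text
1.8167 [ 0.52295895 -0.32024361  0.19698089] [-3.14106641e+00  3.41141265e-04 -2.50700997e+00] [ 0.98714088 -1.5651561   1.06289563]
[ 0.46704771 -0.36191059  0.35534593] [2.87745271e+00 8.97748269e-04 2.20481778e+00] [281.99973493 204.96021657] [281.72467428 256.42537724]
```

View pics/w1.png

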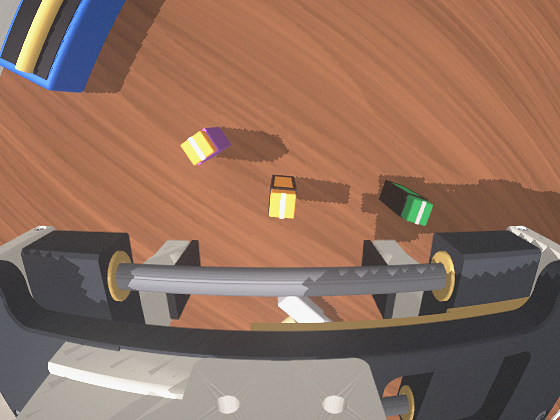

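The wrist view shows the amber cap centred near (283,205) with its stripe almost vertical, against a prediction of (282,205). Purple is at (200,148) and green at (415,208), both clear of the fingers. I'll measure the cap outline precisely.

Run:
```python
from h import *
i=cv2.imread("pics/w1.png");m=camera_model("wrist")
c=i[180:230,255:310].astype(int)
white=(c.min(2)>200);yel=(c[...,2]>200)&(c[...,1]>140)
for n,k in(("white",white),("top",yel)):
    v,u=np.nonzero(k);p=np.c_[u+255,v+180].astype(np.float32)
    r=cv2.minAreaRect(p);print(n,len(p),p.mean(0),r, p.min(0),p.max(0))
    b=np.array([atz(ray("wrist",q,m),.086)[:2] for q in cv2.boxPoints(r)]);print(b.round(4).tolist(),b.mean(0))
    g=np.array([atz(ray("wrist",q,m),.086)[:2] for q in p]);w=g-g.mean(0);_,S,V=np.linalg.svd(w,full_matrices=False);print(g.mean(0),np.degrees(np.arctan2(V[0,1],V[0,0]))%180)
```

```text
white 131 [282.0229  205.61069] ((282.041015625, 205.5491943359375), (5.070001602172852, 25.168933868408203), 5.194429397583008) [279. 193.] [285. 218.]
[[0.5346, -0.3149], [0.5155, -0.3264], [0.5133, -0.3228], [0.5323, -0.3111]] [ 0.52395023 -0.31879901]
[ 0.52393952 -0.31881879] 31.45627329581881
top 634 [281.82492 204.9022 ] ((281.8658752441406, 204.20733642578125), (25.6201171875, 28.049612045288086), 6.34019136428833) [269. 189.] [295. 218.]
[[0.5393, -0.323], [0.5178, -0.3353], [0.507, -0.3164], [0.5283, -0.3037]] [ 0.52309778 -0.31960319]
[ 0.52353133 -0.31932536] 54.04493562352933
```

apply_moves(
  steps=[
    {"translation": [0.004, 0.004, -0.04], "rotation": [0, 0, -0.08]},
    {"translation": [0.004, 0.004, -0.1], "rotation": [0, 0, -0.167]},
    {"translation": [0.004, 0.004, -0.19], "rotation": [0, 0, -0.167]},
    {"translation": [0.004, 0.004, -0.28], "rotation": [0, 0, -0.167]},
    {"translation": [0.004, 0.004, -0.37], "rotation": [0, 0, -0.167]},
    {"translation": [0.004, 0.004, -0.46], "rotation": [0, 0, -0.167]},
    {"translation": [0.004, 0.004, -0.54], "rotation": [0, 0, -0.167]},
    {"translation": [0.004, 0.004, -0.59], "rotation": [0, 0, -0.167]},
    {"translation": [0.004, 0.004, -0.612], "rotation": [0, 0, -0.167]},
    {"translation": [0.004, 0.004, -0.612], "rotation": [0, 0, -0.167]},
  ],
)

```text
t: 2.7
eef_pos: [0.5235, -0.3185, 0.0424]
ee_rot: [3.14, -0.002, -2.594]
force: [-0.8, -0.2, 0.2]
width: 0.0873
gripper_force: 0.0
```

apply_moves(
  steps=[
    {"translation": [0, 0, 0], "rotation": [0, 0, 0]},
    {"translation": [0, 0, 0], "rotation": [0, 0, 0]},
    {"translation": [0, 0, 0], "rotation": [0, 0, 0]},
    {"translation": [0, 0, 0], "rotation": [0, 0, 0]},
    {"translation": [0, 0, 0], "rotation": [0, 0, 0]},
    {"translation": [0, 0, 0], "rotation": [0, 0, 0]},
    {"translation": [0, 0, 0], "rotation": [0, 0, 0]},
    {"translation": [0, 0, 0], "rotation": [0, 0, 0]},
    {"translation": [0, 0, 0], "rotation": [0, 0, 0]},
    {"translation": [0, 0, 0], "rotation": [0, 0, 0]},
  ],
  jaw=1,
  newtons=25,
)

```text
t: 3.53
eef_pos: [0.5244, -0.3183, 0.0435]
ee_rot: [3.142, -0.0, -2.593]
force: [-0.2, 0.2, -0.4]
width: 0.0268
gripper_force: 0.0
```

apply_moves(
  steps=[
    {"translation": [0, 0, 0], "rotation": [0, 0, 0]},
    {"translation": [0, 0, 0], "rotation": [0, 0, 0]},
    {"translation": [0, 0, 0], "rotation": [0, 0, 0]},
    {"translation": [0, 0, 0], "rotation": [0, 0, 0]},
    {"translation": [0, 0, 0], "rotation": [0, 0, 0]},
    {"translation": [0, 0, 0], "rotation": [0, 0, 0]},
    {"translation": [0, 0, 0], "rotation": [0, 0, 0]},
    {"translation": [0, 0, 0.02], "rotation": [0, 0, 0]},
    {"translation": [0, 0, 0.05], "rotation": [0, 0, 0]},
    {"translation": [0, 0, 0.08], "rotation": [0, 0, 0]},
  ],
)

```text
t: 4.37
eef_pos: [0.5244, -0.3184, 0.0642]
ee_rot: [3.141, -0.0, -2.593]
force: [0.6, -0.6, -0.0]
width: 0.0237
gripper_force: 25.0
```

Gripped at 23.7 mm and 25 N, and lifted. Now carrying it above the meter so the wrist camera looks straight down into the well.

apply_moves(
  steps=[
    {"translation": [0, 0, 0.08], "rotation": [0, 0, 0]},
    {"translation": [0, 0, 0.18], "rotation": [0, 0, 0]},
    {"translation": [0, 0, 0.29], "rotation": [0, 0, 0.1]},
    {"translation": [0, 0, 0.4], "rotation": [0, 0, 0.2]},
    {"translation": [0, 0.02, 0.5], "rotation": [0, 0, 0.3]},
    {"translation": [0, 0.05, 0.58], "rotation": [0, 0, 0.4]},
    {"translation": [0, 0.1, 0.64], "rotation": [0, 0, 0.5]},
    {"translation": [0, 0.16, 0.68], "rotation": [0, 0, 0.6]},
    {"translation": [0, 0.23, 0.7], "rotation": [0, 0, 0.7]},
    {"translation": [0, 0.3, 0.7], "rotation": [0, 0, 0.8]},
  ],
)

```text
t: 5.2
eef_pos: [0.525, -0.243, 0.2414]
ee_rot: [-3.138, 0.001, -2.172]
force: [1.0, 0.0, -0.6]
width: 0.0241
gripper_force: 25.0
```

apply_moves(
  steps=[
    {"translation": [0.01, 0.08, 0], "rotation": [0, 0, 0.08]},
    {"translation": [0.02, 0.17, 0], "rotation": [0, 0, 0.16]},
    {"translation": [0.03, 0.26, 0], "rotation": [0, 0, 0.24]},
    {"translation": [0.04, 0.35, 0], "rotation": [0, 0, 0.32]},
    {"translation": [0.05, 0.44, 0], "rotation": [0, 0, 0.4]},
    {"translation": [0.06, 0.53, 0], "rotation": [0, 0, 0.48]},
    {"translation": [0.06, 0.62, 0], "rotation": [0, 0, 0.56]},
    {"translation": [0.06, 0.71, 0], "rotation": [0, 0, 0.64]},
    {"translation": [0.06, 0.8, 0], "rotation": [0, 0, 0.72]},
    {"translation": [0.06, 0.9, 0], "rotation": [0, 0, 0.8]},
  ],
)

```text
t: 6.03
eef_pos: [0.5393, -0.0175, 0.2397]
ee_rot: [-3.14, 0.001, -1.753]
force: [0.5, -0.1, -0.6]
width: 0.0238
gripper_force: 25.0
```

apply_moves(
  steps=[
    {"translation": [0.01, 0.1, 0], "rotation": [0, 0, 0.08]},
    {"translation": [0.02, 0.21, 0], "rotation": [0, 0, 0.16]},
    {"translation": [0.03, 0.32, 0], "rotation": [0, 0, 0.24]},
    {"translation": [0.04, 0.44, 0], "rotation": [0, 0, 0.32]},
    {"translation": [0.05, 0.56, 0], "rotation": [0, 0, 0.4]},
    {"translation": [0.06, 0.66, 0], "rotation": [0, 0, 0.48]},
    {"translation": [0.07, 0.75, 0], "rotation": [0, 0, 0.56]},
    {"translation": [0.07, 0.81, 0], "rotation": [0, 0, 0.62]},
    {"translation": [0.07, 0.84, 0], "rotation": [0, 0, 0.643]},
    {"translation": [0.07, 0.84, 0], "rotation": [0, 0, 0.643]},
  ],
)

```text
t: 6.87
eef_pos: [0.5568, 0.1926, 0.2388]
ee_rot: [-3.141, 0.0, -1.417]
force: [0.4, 0.3, -0.8]
width: 0.0238
gripper_force: 25.0
```

Run:
```python
from h import *
m=camera_model("wrist");s=get_state();i=grab_frame("wrist");cv2.imwrite("pics/w2.png",i);import json
print(s["t"],s["eef_pos"],s["ee_rot"],s["force"],s["width"]);print(m["xyz"],m["rotation"],proj("wrist",[.565,.1372,.06],m))
json.dump({k:(v if np.isscalar(v) or isinstance(v,str) else np.array(v).tolist()) for k,v in m.items()},open("m2.json","w"))
```

```text
6.8667 [0.55679093 0.19263754 0.23878557] [-3.14148059e+00  1.16955694e-04 -1.41721533e+00] [ 0.40088461  0.34102269 -0.7661665 ] 0.02375184685902002
[0.56814482 0.12317439 0.39718595] [ 2.87789547e+00  2.07455970e-04 -2.98859105e+00] [281.62238705 135.51600647]
```

View pics/w2.png

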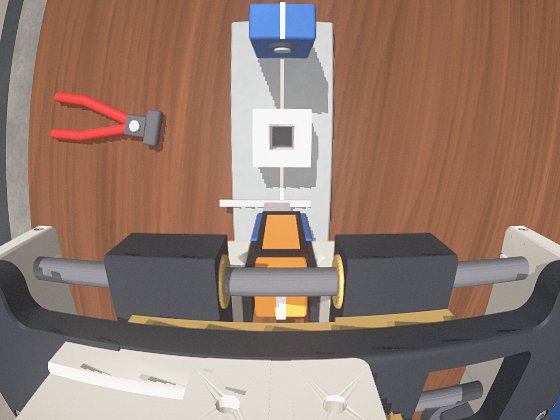

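The wrist view shows the well block as a white square (252..312, 109..167) with the dark hole near (282,137). The held amber cell is at (282,230), below it in the frame. Measuring the block and hole precisely.

Run:
```python
from h import *
import json
m=json.load(open("m2.json"));i=cv2.imread("pics/w2.png")
g=i[100:176,244:322].astype(int);w=(g.min(2)>215).astype(np.uint8)
n,l,st,_=cv2.connectedComponentsWithStats(w);k=1+st[1:,4].argmax();w=(l==k).astype(np.uint8)
cs,_=cv2.findContours(w,cv2.RETR_CCOMP,cv2.CHAIN_APPROX_NONE)
for c in sorted(cs,key=len)[-2:]:
    r=cv2.minAreaRect(c);b=cv2.boxPoints(r)+[244,100]
    q=np.array([atz(ray("wrist",p,m),.06)[:2] for p in b]);e=q[1]-q[0];f=q[2]-q[1]
    print(len(c),b.mean(0),r[1],r[2],q.mean(0).round(4),np.hypot(*e),np.hypot(*f),np.degrees(np.arctan2(e[1],e[0]))%90)
s=get_state();print(s["eef_pos"],s["ee_rot"])
# angle from light path white line on detector tower and block-hole
a=atz(ray("wrist",(282.3,8),m),.108);
print(a)
```

```text
100 [281.5 136.5] (27.0, 27.0) 0.0 [0.565  0.1382] 0.028084093257668703 0.027697954609558127 8.50520723347708
437 [282.5        137.49999237] (74.99998474121094, 76.99998474121094) 90.0 [0.5638 0.139 ] 0.07892823274090538 0.07869463413090334 8.839192425672252
[0.5567073  0.19161663 0.23874228] [ 3.14145448e+00 -1.09264328e-04 -1.41863860e+00]
[0.58279109 0.01874907 0.108     ]
```

Run:
```python
from h import *
import json
m=json.load(open("m2.json"));i=cv2.imread("pics/w2.png").astype(int)
print("col",[(r,*i[r,282]) for r in range(205,218)])
print("row216",[(c,*i[216,c]) for c in list(range(258,270))+list(range(294,306))])
T=np.array([.5568,.1922]);tx=np.array([.1525,-.988]);ty=np.array([-.988,-.1525])
for p in((282,211.5),(282,212.5),(263,213),(301,213)):
    d=atz(ray("wrist",p,m),.195)[:2]-T;print(p,d@tx,d@ty)
# outer block edges
print("rowL",[(c,i[150,c].min()) for c in range(246,258)],[(c,i[150,c].min()) for c in range(306,318)])
print("colT",[(r,i[r,265].min()) for r in range(103,114)],[(r,i[r,265].min()) for r in range(160,172)])
```

```text
col [(205, np.int64(196), np.int64(192), np.int64(201)), (206, np.int64(192), np.int64(191), np.int64(198)), (207, np.int64(195), np.int64(195), np.int64(203)), (208, np.int64(194), np.int64(193), np.int64(199)), (209, np.int64(193), np.int64(190), np.int64(199)), (210, np.int64(198), np.int64(193), np.int64(203)), (211, np.int64(88), np.int64(88), np.int64(94)), (212, np.int64(71), np.int64(69), np.int64(80)), (213, np.int64(65), np.int64(66), np.int64(70)), (214, np.int64(68), np.int64(75), np.int64(94)), (215, np.int64(89), np.int64(171), np.int64(252)), (216, np.int64(92), np.int64(171), np.int64(242)), (217, np.int64(86), np.int64(165), np.int64(239))]
row216 [(258, np.int64(166), np.int64(106), np.int64(86)), (259, np.int64(170), np.int64(112), np.int64(90)), (260, np.int64(171), np.int64(114), np.int64(92)), (261, np.int64(149), np.int64(105), np.int64(90)), (262, np.int64(83), np.int64(76), np.int64(81)), (263, np.int64(70), np.int64(72), np.int64(80)), (264, np.int64(67), np.int64(69), np.int64(76)), (265, np.int64(70), np.int64(69), np.int64(75)), (266, np.int64(68), np.int
[... 1343 characters left out ...]
nt64(248)), (310, np.int64(251)), (311, np.int64(189)), (312, np.int64(162)), (313, np.int64(158)), (314, np.int64(163)), (315, np.int64(160)), (316, np.int64(161)), (317, np.int64(157))]
colT [(103, np.int64(222)), (104, np.int64(220)), (105, np.int64(219)), (106, np.int64(219)), (107, np.int64(219)), (108, np.int64(225)), (109, np.int64(248)), (110, np.int64(247)), (111, np.int64(247)), (112, np.int64(247)), (113, np.int64(247))] [(160, np.int64(247)), (161, np.int64(247)), (162, np.int64(247)), (163, np.int64(247)), (164, np.int64(247)), (165, np.int64(249)), (166, np.int64(237)), (167, np.int64(171)), (168, np.int64(152)), (169, np.int64(158)), (170, np.int64(160)), (171, np.int64(159))]
```

The well is at about (0.565, 0.1385) and the cell sits 1.2 mm along tool +x in the hand. Moving over the mouth and part of the way down.

apply_moves(
  steps=[
    {"translation": [0.016, -0.1, 0], "rotation": [0, 0, 0]},
    {"translation": [0.032, -0.18, 0], "rotation": [0, 0, 0]},
    {"translation": [0.032, -0.21, -0.03], "rotation": [0, 0, 0]},
    {"translation": [0.032, -0.21, -0.1], "rotation": [0, 0, 0]},
    {"translation": [0.032, -0.21, -0.2], "rotation": [0, 0, 0]},
    {"translation": [0.032, -0.21, -0.3], "rotation": [0, 0, 0]},
    {"translation": [0.032, -0.21, -0.4], "rotation": [0, 0, 0]},
    {"translation": [0.032, -0.21, -0.46], "rotation": [0, 0, 0]},
    {"translation": [0.032, -0.21, -0.495], "rotation": [0, 0, 0]},
    {"translation": [0.032, -0.21, -0.495], "rotation": [0, 0, 0]},
  ],
)

```text
t: 7.75
eef_pos: [0.5637, 0.1378, 0.1129]
ee_rot: [3.138, -0.001, -1.42]
force: [0.4, -0.9, -0.5]
width: 0.0239
gripper_force: 25.0
```

Run:
```python
from h import *
P=[];F=[];I=[]
m=camera_model("wrist")
for k in range(3):
    s=get_state();P.append(s["eef_pos"]);F.append(s["force"]);I.append(grab_frame("wrist"))
print(np.mean(P,0),s["ee_rot"],np.array(F).round(2).tolist());i=I[0]
cv2.imwrite("pics/w3.png",cv2.resize(i[130:290,180:390],(788,600),interpolation=cv2.INTER_CUBIC))
```

```text
[0.56456285 0.138303   0.11422664] [-3.14102641e+00 -1.51736604e-04 -1.41924401e+00] [[0.4, -0.88, -0.51], [-0.45, 0.48, -1.24], [0.39, 0.29, 0.21]]
```

View pics/w3.png

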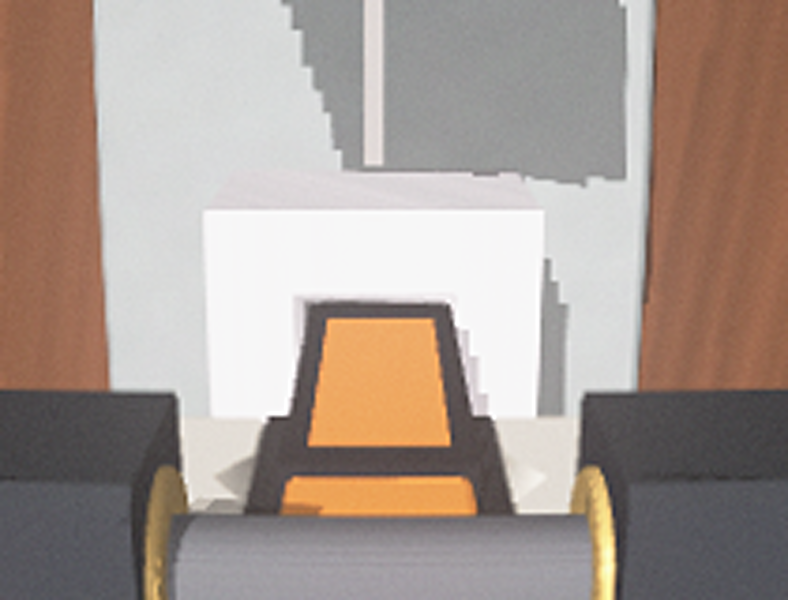

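The crop shows the cell bottom edge (crop y≈303) nearly over the near chamfer edge (crop y≈297). Allowing for parallax, the cell is about 3 mm too near in y and 0.6 mm low in x. I'll correct, then check numerically.

apply_moves(
  steps=[
    {"translation": [0.003, 0.006, 0], "rotation": [0, 0, 0]},
    {"translation": [0.003, 0.012, 0], "rotation": [0, 0, 0]},
    {"translation": [0.003, 0.012, 0], "rotation": [0, 0, 0]},
    {"translation": [0.003, 0.012, 0], "rotation": [0, 0, 0]},
    {"translation": [0.003, 0.012, 0], "rotation": [0, 0, 0]},
    {"translation": [0.003, 0.012, 0], "rotation": [0, 0, 0]},
    {"translation": [0.003, 0.012, 0], "rotation": [0, 0, 0]},
    {"translation": [0.003, 0.012, 0], "rotation": [0, 0, 0]},
    {"translation": [0.003, 0.012, 0], "rotation": [0, 0, 0]},
    {"translation": [0.003, 0.012, 0], "rotation": [0, 0, 0]},
  ],
)

```text
t: 8.73
eef_pos: [0.5657, 0.1421, 0.1148]
ee_rot: [3.141, -0.0, -1.419]
force: [-0.2, 0.4, -0.7]
width: 0.0236
gripper_force: 25.0
```

Run:
```python
from h import *
P=[];I=[];C=[]
for k in range(6):
    s=get_state();m=camera_model("wrist");C.append(m["xyz"]);P.append(s["eef_pos"]);I.append(grab_frame("wrist").astype(float))
p=np.mean(P,0);print(p,np.mean(C,0),np.std(P,0));m["xyz"]=np.mean(C,0)
i=np.mean(I,0);cv2.imwrite("pics/w4f.png",i)
g=i.mean(2)
print("col282",[(r,int(g[r,282])) for r in range(178,222)])
print("row200",[(c,int(g[200,c])) for c in list(range(230,240))+list(range(320,332))])
print("row214",[(c,int(g[214,c])) for c in list(range(252,268))+list(range(294,310))])
cv2.imwrite("pics/w4.png",cv2.resize(i[130:290,180:390],(788,600),interpolation=cv2.INTER_CUBIC))
```

```text
[0.56571437 0.14214258 0.11478765] [0.57697809 0.07270781 0.2731666 ] [1.57663440e-05 1.18714423e-05 1.38309120e-05]
col282 [(178, 216), (179, 243), (180, 248), (181, 246), (182, 247), (183, 247), (184, 247), (185, 247), (186, 247), (187, 247), (188, 247), (189, 247), (190, 247), (191, 247), (192, 247), (193, 247), (194, 247), (195, 247), (196, 247), (197, 247), (198, 247), (199, 247), (200, 248), (201, 248), (202, 217), (203, 198), (204, 89), (205, 96), (206, 99), (207, 99), (208, 99), (209, 98), (210, 97), (211, 94), (212, 95), (213, 90), (214, 99), (215, 177), (216, 172), (217, 170), (218, 170), (219, 171), (220, 169), (221, 170)]
row200 [(230, 217), (231, 218), (232, 217), (233, 217), (234, 218), (235, 218), (236, 219), (237, 219), (238, 217), (239, 235), (320, 246), (321, 246), (322, 246), (323, 246), (324, 246), (325, 247), (326, 247), (327, 249), (328, 221), (329, 152), (330, 156), (331, 153)]
row214 [(252, 247), (253, 246), (254, 246), (255, 246), (256, 246), (257, 246), (258, 246), (259, 247), (260, 248), (261, 255), (262, 152), (263, 85), (264, 91), (265, 93), (266, 90), (267, 97), (294, 99), (295, 94), (296, 92), (297, 94), (298, 94), (299, 90), (300, 114), (301, 186), (302, 237), (303, 248), (304, 242), (305, 244), (306, 247), (307, 247), (308, 246), (309, 246)][ WARN:0@2.854] global loadsave.cpp:1063 imwrite_ Unsupported depth image for selected encoder is fallbacked to CV_8U.
```

View pics/w4.png

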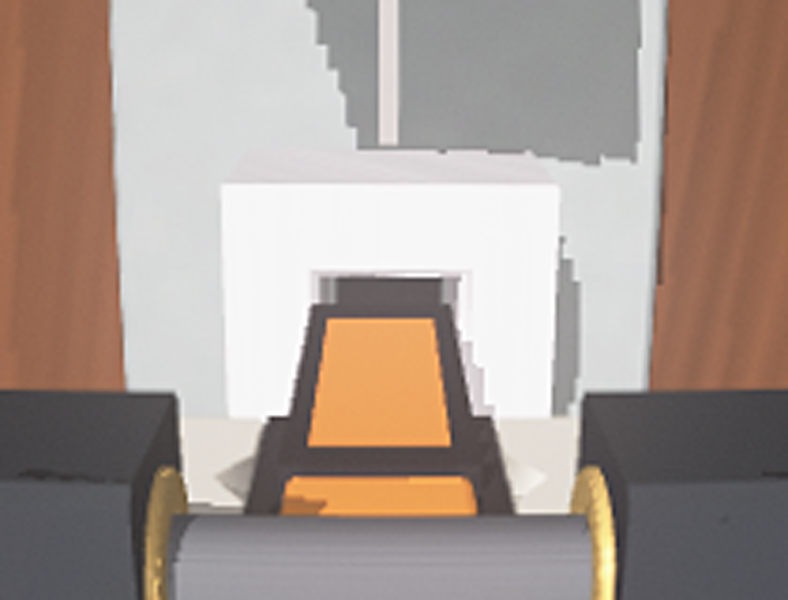

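Now settled, the view shows the hole centred at crop x≈391 and the cell at 381. That leaves about 1.6 mm to correct in meter −x and about 0.5 mm in −y. I'll correct and then enter the mouth gently.

apply_moves(
  steps=[
    {"translation": [-0.0064, -0.003, 0], "rotation": [0, 0, 0]},
    {"translation": [-0.0064, -0.003, 0], "rotation": [0, 0, 0]},
    {"translation": [-0.0064, -0.003, 0], "rotation": [0, 0, 0]},
    {"translation": [-0.0064, -0.003, -0.01], "rotation": [0, 0, 0]},
    {"translation": [-0.0064, -0.003, -0.02], "rotation": [0, 0, 0]},
    {"translation": [-0.0064, -0.003, -0.03], "rotation": [0, 0, 0]},
    {"translation": [-0.0064, -0.003, -0.04], "rotation": [0, 0, 0]},
    {"translation": [-0.0064, -0.003, -0.05], "rotation": [0, 0, 0]},
    {"translation": [-0.0064, -0.003, -0.055], "rotation": [0, 0, 0]},
    {"translation": [-0.0064, -0.003, -0.06], "rotation": [0, 0, 0]},
  ],
)

```text
t: 9.87
eef_pos: [0.564, 0.1413, 0.0995]
ee_rot: [3.141, -0.0, -1.419]
force: [0.2, -0.2, -1.1]
width: 0.0237
gripper_force: 25.0
```

apply_moves(
  steps=[
    {"translation": [0, 0, 0], "rotation": [0, 0, 0]},
    {"translation": [0, 0, 0], "rotation": [0, 0, 0]},
    {"translation": [0, 0, 0], "rotation": [0, 0, 0]},
    {"translation": [0, 0, 0], "rotation": [0, 0, 0]},
    {"translation": [0, 0, 0], "rotation": [0, 0, 0]},
    {"translation": [0, 0, 0], "rotation": [0, 0, 0]},
    {"translation": [0, 0, 0], "rotation": [0, 0, 0]},
    {"translation": [0, 0, 0], "rotation": [0, 0, 0]},
    {"translation": [0, 0, 0], "rotation": [0, 0, 0]},
    {"translation": [0, 0, 0], "rotation": [0, 0, 0]},
  ],
)

```text
t: 10.7
eef_pos: [0.5641, 0.1414, 0.0999]
ee_rot: [-3.142, 0.0, -1.419]
force: [-0.0, -0.2, -0.8]
width: 0.0237
gripper_force: 25.0
```

apply_moves(
  steps=[
    {"translation": [0, 0, -0.005], "rotation": [0, 0, 0]},
    {"translation": [0, 0, -0.01], "rotation": [0, 0, 0]},
    {"translation": [0, 0, -0.015], "rotation": [0, 0, 0]},
    {"translation": [0, 0, -0.02], "rotation": [0, 0, 0]},
    {"translation": [0, 0, -0.026], "rotation": [0, 0, 0]},
    {"translation": [0, 0, -0.032], "rotation": [0, 0, 0]},
    {"translation": [0, 0, -0.038], "rotation": [0, 0, 0]},
    {"translation": [0, 0, -0.044], "rotation": [0, 0, 0]},
    {"translation": [0, 0, -0.048], "rotation": [0, 0, 0]},
    {"translation": [0, 0, -0.048], "rotation": [0, 0, 0]},
  ],
)

```text
t: 11.53
eef_pos: [0.564, 0.1414, 0.0875]
ee_rot: [3.141, -0.0, -1.419]
force: [-0.0, 1.1, -1.1]
width: 0.0238
gripper_force: 25.0
```

Free so far, so I'll feel for the seat in steps of about 2.5 mm.

apply_moves(
  steps=[
    {"translation": [0, 0, -0.002], "rotation": [0, 0, 0]},
    {"translation": [0, 0, -0.004], "rotation": [0, 0, 0]},
    {"translation": [0, 0, -0.006], "rotation": [0, 0, 0]},
    {"translation": [0, 0, -0.008], "rotation": [0, 0, 0]},
    {"translation": [0, 0, -0.01], "rotation": [0, 0, 0]},
    {"translation": [0, 0, -0.012], "rotation": [0, 0, 0]},
    {"translation": [0, 0, -0.014], "rotation": [0, 0, 0]},
    {"translation": [0, 0, -0.016], "rotation": [0, 0, 0]},
    {"translation": [0, 0, -0.016], "rotation": [0, 0, 0]},
    {"translation": [0, 0, -0.016], "rotation": [0, 0, 0]},
  ],
)

```text
t: 12.37
eef_pos: [0.5641, 0.1414, 0.0838]
ee_rot: [3.141, -0.0, -1.419]
force: [0.3, 0.3, -1.1]
width: 0.0239
gripper_force: 25.0
```

apply_moves(
  steps=[
    {"translation": [0, 0, -0.001], "rotation": [0, 0, 0]},
    {"translation": [0, 0, -0.002], "rotation": [0, 0, 0]},
    {"translation": [0, 0, -0.003], "rotation": [0, 0, 0]},
    {"translation": [0, 0, -0.004], "rotation": [0, 0, 0]},
    {"translation": [0, 0, -0.005], "rotation": [0, 0, 0]},
    {"translation": [0, 0, -0.006], "rotation": [0, 0, 0]},
    {"translation": [0, 0, -0.007], "rotation": [0, 0, 0]},
    {"translation": [0, 0, -0.008], "rotation": [0, 0, 0]},
    {"translation": [0, 0, -0.008], "rotation": [0, 0, 0]},
    {"translation": [0, 0, -0.008], "rotation": [0, 0, 0]},
  ],
)

```text
t: 13.2
eef_pos: [0.5641, 0.1414, 0.0818]
ee_rot: [3.142, -0.0, -1.419]
force: [-0.2, 0.0, -0.8]
width: 0.0238
gripper_force: 25.0
```

apply_moves(
  steps=[
    {"translation": [0, 0, -0.001], "rotation": [0, 0, 0]},
    {"translation": [0, 0, -0.002], "rotation": [0, 0, 0]},
    {"translation": [0, 0, -0.003], "rotation": [0, 0, 0]},
    {"translation": [0, 0, -0.004], "rotation": [0, 0, 0]},
    {"translation": [0, 0, -0.005], "rotation": [0, 0, 0]},
    {"translation": [0, 0, -0.006], "rotation": [0, 0, 0]},
    {"translation": [0, 0, -0.007], "rotation": [0, 0, 0]},
    {"translation": [0, 0, -0.008], "rotation": [0, 0, 0]},
    {"translation": [0, 0, -0.008], "rotation": [0, 0, 0]},
    {"translation": [0, 0, -0.008], "rotation": [0, 0, 0]},
  ],
)

```text
t: 14.03
eef_pos: [0.5641, 0.1414, 0.0798]
ee_rot: [3.142, -0.0, -1.419]
force: [-0.2, 0.6, -0.6]
width: 0.024
gripper_force: 25.0
```

apply_moves(
  steps=[
    {"translation": [0, 0, -0.001], "rotation": [0, 0, 0]},
    {"translation": [0, 0, -0.002], "rotation": [0, 0, 0]},
    {"translation": [0, 0, -0.003], "rotation": [0, 0, 0]},
    {"translation": [0, 0, -0.004], "rotation": [0, 0, 0]},
    {"translation": [0, 0, -0.005], "rotation": [0, 0, 0]},
    {"translation": [0, 0, -0.006], "rotation": [0, 0, 0]},
    {"translation": [0, 0, -0.007], "rotation": [0, 0, 0]},
    {"translation": [0, 0, -0.008], "rotation": [0, 0, 0]},
    {"translation": [0, 0, -0.008], "rotation": [0, 0, 0]},
    {"translation": [0, 0, -0.008], "rotation": [0, 0, 0]},
  ],
)

```text
t: 14.87
eef_pos: [0.5641, 0.1414, 0.0778]
ee_rot: [3.142, -0.0, -1.419]
force: [0.6, -0.9, -1.1]
width: 0.0237
gripper_force: 25.0
```

apply_moves(
  steps=[
    {"translation": [0, 0, -0.001], "rotation": [0, 0, 0]},
    {"translation": [0, 0, -0.002], "rotation": [0, 0, 0]},
    {"translation": [0, 0, -0.003], "rotation": [0, 0, 0]},
    {"translation": [0, 0, -0.004], "rotation": [0, 0, 0]},
    {"translation": [0, 0, -0.005], "rotation": [0, 0, 0]},
    {"translation": [0, 0, -0.006], "rotation": [0, 0, 0]},
    {"translation": [0, 0, -0.007], "rotation": [0, 0, 0]},
    {"translation": [0, 0, -0.008], "rotation": [0, 0, 0]},
    {"translation": [0, 0, -0.008], "rotation": [0, 0, 0]},
    {"translation": [0, 0, -0.008], "rotation": [0, 0, 0]},
  ],
)

```text
t: 15.7
eef_pos: [0.5641, 0.1414, 0.0758]
ee_rot: [-3.142, -0.0, -1.419]
force: [0.1, -0.3, -0.3]
width: 0.0238
gripper_force: 25.0
```

apply_moves(
  steps=[
    {"translation": [0, 0, -0.001], "rotation": [0, 0, 0]},
    {"translation": [0, 0, -0.002], "rotation": [0, 0, 0]},
    {"translation": [0, 0, -0.003], "rotation": [0, 0, 0]},
    {"translation": [0, 0, -0.004], "rotation": [0, 0, 0]},
    {"translation": [0, 0, -0.005], "rotation": [0, 0, 0]},
    {"translation": [0, 0, -0.006], "rotation": [0, 0, 0]},
    {"translation": [0, 0, -0.007], "rotation": [0, 0, 0]},
    {"translation": [0, 0, -0.008], "rotation": [0, 0, 0]},
    {"translation": [0, 0, -0.008], "rotation": [0, 0, 0]},
    {"translation": [0, 0, -0.008], "rotation": [0, 0, 0]},
  ],
)

```text
t: 16.53
eef_pos: [0.5641, 0.1414, 0.0738]
ee_rot: [3.142, -0.0, -1.419]
force: [-0.2, -0.6, -0.1]
width: 0.0239
gripper_force: 25.0
```

apply_moves(
  steps=[
    {"translation": [0, 0, -0.001], "rotation": [0, 0, 0]},
    {"translation": [0, 0, -0.002], "rotation": [0, 0, 0]},
    {"translation": [0, 0, -0.003], "rotation": [0, 0, 0]},
    {"translation": [0, 0, -0.004], "rotation": [0, 0, 0]},
    {"translation": [0, 0, -0.005], "rotation": [0, 0, 0]},
    {"translation": [0, 0, -0.006], "rotation": [0, 0, 0]},
    {"translation": [0, 0, -0.006], "rotation": [0, 0, 0]},
    {"translation": [0, 0, -0.006], "rotation": [0, 0, 0]},
    {"translation": [0, 0, -0.006], "rotation": [0, 0, 0]},
    {"translation": [0, 0, -0.006], "rotation": [0, 0, 0]},
  ],
)

```text
t: 17.37
eef_pos: [0.5641, 0.1414, 0.0723]
ee_rot: [-3.142, -0.0, -1.419]
force: [-0.1, 0.2, -1.2]
width: 0.0239
gripper_force: 25.0
```

apply_moves(
  steps=[
    {"translation": [0, 0, -0.001], "rotation": [0, 0, 0]},
    {"translation": [0, 0, -0.002], "rotation": [0, 0, 0]},
    {"translation": [0, 0, -0.003], "rotation": [0, 0, 0]},
    {"translation": [0, 0, -0.004], "rotation": [0, 0, 0]},
    {"translation": [0, 0, -0.005], "rotation": [0, 0, 0]},
    {"translation": [0, 0, -0.006], "rotation": [0, 0, 0]},
    {"translation": [0, 0, -0.006], "rotation": [0, 0, 0]},
    {"translation": [0, 0, -0.006], "rotation": [0, 0, 0]},
    {"translation": [0, 0, -0.006], "rotation": [0, 0, 0]},
    {"translation": [0, 0, -0.006], "rotation": [0, 0, 0]},
  ],
)

```text
t: 18.2
eef_pos: [0.5641, 0.1414, 0.0709]
ee_rot: [-3.141, 0.0, -1.419]
force: [-0.1, 0.4, 1.3]
width: 0.0237
gripper_force: 25.0
```

Contact with the seat: about 2 N at TCP z=0.0709. Pressing about 1.5 mm further for ~10 N.

apply_moves(
  steps=[
    {"translation": [0, 0, -0.001], "rotation": [0, 0, 0]},
    {"translation": [0, 0, -0.002], "rotation": [0, 0, 0]},
    {"translation": [0, 0, -0.003], "rotation": [0, 0, 0]},
    {"translation": [0, 0, -0.004], "rotation": [0, 0, 0]},
    {"translation": [0, 0, -0.005], "rotation": [0, 0, 0]},
    {"translation": [0, 0, -0.006], "rotation": [0, 0, 0]},
    {"translation": [0, 0, -0.006], "rotation": [0, 0, 0]},
    {"translation": [0, 0, -0.006], "rotation": [0, 0, 0]},
    {"translation": [0, 0, -0.006], "rotation": [0, 0, 0]},
    {"translation": [0, 0, -0.006], "rotation": [0, 0, 0]},
  ],
)

```text
t: 19.03
eef_pos: [0.5642, 0.1414, 0.0697]
ee_rot: [-3.141, 0.0, -1.419]
force: [-3.4, 0.4, 6.7]
width: 0.0239
gripper_force: 25.0
```

apply_moves(
  steps=[
    {"translation": [0, 0, -0.001], "rotation": [0, 0, 0]},
    {"translation": [0, 0, -0.002], "rotation": [0, 0, 0]},
    {"translation": [0, 0, -0.0025], "rotation": [0, 0, 0]},
    {"translation": [0, 0, -0.0025], "rotation": [0, 0, 0]},
    {"translation": [0, 0, -0.0025], "rotation": [0, 0, 0]},
    {"translation": [0, 0, -0.0025], "rotation": [0, 0, 0]},
    {"translation": [0, 0, -0.0025], "rotation": [0, 0, 0]},
    {"translation": [0, 0, -0.0025], "rotation": [0, 0, 0]},
    {"translation": [0, 0, -0.0025], "rotation": [0, 0, 0]},
    {"translation": [0, 0, -0.0025], "rotation": [0, 0, 0]},
  ],
)

```text
t: 19.87
eef_pos: [0.5642, 0.1414, 0.0693]
ee_rot: [-3.141, -0.0, -1.418]
force: [-3.4, 0.7, 9.1]
width: 0.0239
gripper_force: 25.0
```

apply_moves(
  steps=[
    {"translation": [0, 0, 0], "rotation": [0, 0, 0]},
    {"translation": [0, 0, 0], "rotation": [0, 0, 0]},
    {"translation": [0, 0, 0], "rotation": [0, 0, 0]},
    {"translation": [0, 0, 0], "rotation": [0, 0, 0]},
    {"translation": [0, 0, 0], "rotation": [0, 0, 0]},
    {"translation": [0, 0, 0], "rotation": [0, 0, 0]},
    {"translation": [0, 0, 0], "rotation": [0, 0, 0]},
    {"translation": [0, 0, 0], "rotation": [0, 0, 0]},
    {"translation": [0, 0, 0], "rotation": [0, 0, 0]},
    {"translation": [0, 0, 0], "rotation": [0, 0, 0]},
  ],
)

```text
t: 20.7
eef_pos: [0.5642, 0.1414, 0.0693]
ee_rot: [-3.141, -0.0, -1.418]
force: [-2.9, -0.9, 8.7]
width: 0.0237
gripper_force: 25.0
```

About 10 N held steady. I'll hold a little longer, ease off, then let go.

apply_moves(
  steps=[
    {"translation": [0, 0, 0], "rotation": [0, 0, 0]},
    {"translation": [0, 0, 0], "rotation": [0, 0, 0]},
    {"translation": [0, 0, 0], "rotation": [0, 0, 0]},
    {"translation": [0, 0, 0], "rotation": [0, 0, 0]},
    {"translation": [0, 0, 0], "rotation": [0, 0, 0]},
    {"translation": [0, 0, 0.002], "rotation": [0, 0, 0]},
    {"translation": [0, 0, 0.004], "rotation": [0, 0, 0]},
    {"translation": [0, 0, 0.006], "rotation": [0, 0, 0]},
    {"translation": [0, 0, 0.007], "rotation": [0, 0, 0]},
    {"translation": [0, 0, 0.007], "rotation": [0, 0, 0]},
  ],
)

```text
t: 21.53
eef_pos: [0.5641, 0.1414, 0.0704]
ee_rot: [-3.142, 0.0, -1.419]
force: [-1.2, -0.1, 3.0]
width: 0.0238
gripper_force: 25.0
```

apply_moves(
  steps=[
    {"translation": [0, 0, 0], "rotation": [0, 0, 0]},
    {"translation": [0, 0, 0], "rotation": [0, 0, 0]},
    {"translation": [0, 0, 0], "rotation": [0, 0, 0]},
    {"translation": [0, 0, 0], "rotation": [0, 0, 0]},
    {"translation": [0, 0, 0], "rotation": [0, 0, 0]},
    {"translation": [0, 0, 0], "rotation": [0, 0, 0]},
    {"translation": [0, 0, 0], "rotation": [0, 0, 0]},
    {"translation": [0, 0, 0], "rotation": [0, 0, 0]},
    {"translation": [0, 0, 0], "rotation": [0, 0, 0]},
    {"translation": [0, 0, 0], "rotation": [0, 0, 0]},
  ],
  jaw=-1,
)

```text
t: 22.37
eef_pos: [0.5641, 0.1414, 0.0704]
ee_rot: [-3.142, 0.0, -1.419]
force: [-0.2, 0.5, 0.2]
width: 0.0838
gripper_force: 0.0
```

apply_moves(
  steps=[
    {"translation": [0, 0, 0], "rotation": [0, 0, 0]},
    {"translation": [0, 0, 0.05], "rotation": [0, 0, 0]},
    {"translation": [0, 0, 0.13], "rotation": [0, 0, 0]},
    {"translation": [0, 0, 0.22], "rotation": [0, 0, 0]},
    {"translation": [0, 0, 0.32], "rotation": [0, 0, 0]},
    {"translation": [0, 0, 0.42], "rotation": [0, 0, 0]},
    {"translation": [0, 0, 0.52], "rotation": [0, 0, 0]},
    {"translation": [0, 0, 0.6], "rotation": [0, 0, 0]},
    {"translation": [0, 0, 0.64], "rotation": [0, 0, 0]},
    {"translation": [0, 0, 0.64], "rotation": [0, 0, 0]},
  ],
)

```text
t: 23.2
eef_pos: [0.5652, 0.1419, 0.2329]
ee_rot: [-3.137, 0.001, -1.418]
force: [1.0, -0.0, -0.9]
width: 0.0877
gripper_force: 0.0
```

Run:
```python
from h import *
import json
s=get_state();print(s["t"],s["eef_pos"],s["ee_rot"],s["force"],s["width"]);m=camera_model("wrist")
w=grab_frame("wrist");t=grab_frame("top");sc=grab_frame("scene")
for n,i in(("w5",w),("t5",t),("s5",sc)):cv2.imwrite(f"pics/{n}.png",i)
c=lambda i,x,y,w,h:cv2.resize(i[y:y+h,x:x+w],(400,300),interpolation=cv2.INTER_CUBIC)
cv2.imwrite("pics/c5.png",np.vstack([np.hstack([c(w,80,60,400,300),c(w,200,60,160,120)]),np.hstack([c(sc,250,80,100,75),c(t,96,215,120,90)])]))
print(proj("wrist",[.5573,.2189,.138],m),proj("wrist",[.565,.14,.11],m))
json.dump({k:(v if np.isscalar(v) or isinstance(v,str) else np.array(v).tolist()) for k,v in m.items()},open("m5.json","w"))
```

```text
23.2 [0.56520401 0.14188831 0.23293851] [-3.13742377e+00  1.36850151e-03 -1.41847540e+00] [ 1.03245486 -0.03139241 -0.88736322] 0.08771176657506762
[277.48007892 293.17775138] [282.45977214 199.24555281]
```

View pics/c5.png

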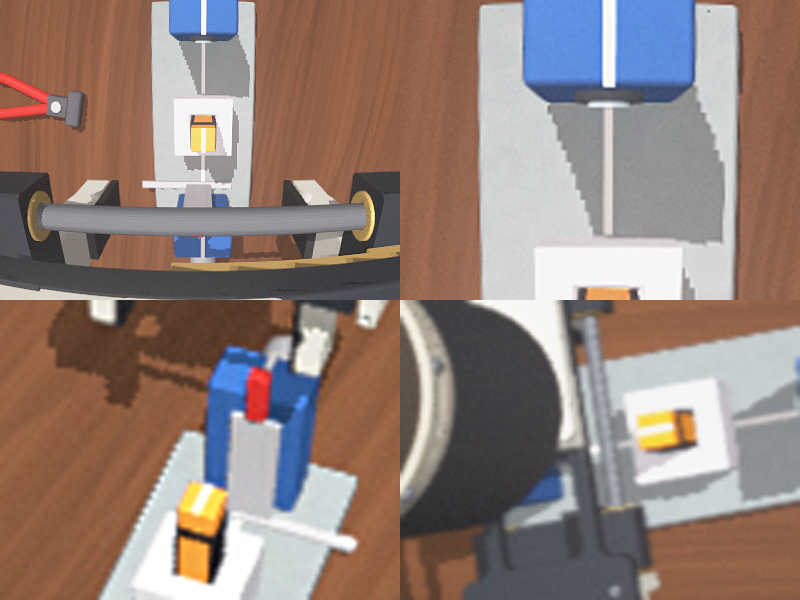

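The amber cell stands in the well with its stripe along the light path, released. The red tab stands in front of the lamp tower. Next I close the fingers and go to the robot side of the tab.

apply_moves(
  steps=[
    {"translation": [-0.03, 0.04, 0], "rotation": [0, 0, 0]},
    {"translation": [-0.08, 0.1, 0], "rotation": [0, 0, 0]},
    {"translation": [-0.13, 0.18, 0], "rotation": [0, 0, 0]},
    {"translation": [-0.18, 0.25, 0], "rotation": [0, 0, 0]},
    {"translation": [-0.205, 0.288, 0], "rotation": [0, 0, 0]},
    {"translation": [-0.205, 0.288, 0], "rotation": [0, 0, 0]},
    {"translation": [-0.205, 0.288, 0], "rotation": [0, 0, 0]},
    {"translation": [-0.205, 0.288, 0], "rotation": [0, 0, 0]},
    {"translation": [-0.205, 0.288, 0], "rotation": [0, 0, 0]},
    {"translation": [-0.205, 0.288, 0], "rotation": [0, 0, 0]},
  ],
  jaw=1,
  newtons=10,
)

```text
t: 24.18
eef_pos: [0.5131, 0.2128, 0.2302]
ee_rot: [3.141, -0.0, -1.42]
force: [0.5, -0.6, 0.7]
width: 0.0268
gripper_force: 0.0
```

apply_moves(
  steps=[
    {"translation": [0, 0, 0], "rotation": [0, 0, 0]},
    {"translation": [0, 0, 0], "rotation": [0, 0, 0]},
    {"translation": [0, 0, 0], "rotation": [0, 0, 0]},
    {"translation": [0, 0, 0], "rotation": [0, 0, 0]},
    {"translation": [0, 0, -0.05], "rotation": [0, 0, 0]},
    {"translation": [0, 0, -0.1], "rotation": [0, 0, 0]},
    {"translation": [0, 0, -0.15], "rotation": [0, 0, 0]},
    {"translation": [0, 0, -0.19], "rotation": [0, 0, 0]},
    {"translation": [0, 0, -0.2], "rotation": [0, 0, 0]},
    {"translation": [0, 0, -0.2], "rotation": [0, 0, 0]},
  ],
)

```text
t: 25.02
eef_pos: [0.5126, 0.2131, 0.1797]
ee_rot: [3.14, -0.001, -1.419]
force: [0.4, 0.1, 0.2]
width: 0.0003
gripper_force: 0.0
```

Run:
```python
from h import *
s=get_state();print(s["t"],s["eef_pos"],s["ee_rot"],s["width"]);sc=grab_frame("scene");w=grab_frame("wrist");m=camera_model("scene")
c=lambda i,x,y,w,h:cv2.resize(i[y:y+h,x:x+w],(400,300),interpolation=cv2.INTER_CUBIC)
cv2.imwrite("pics/c6.png",np.hstack([c(sc,260,60,100,75),c(w,180,160,200,150)]))
print(proj("scene",s["eef_pos"],m),proj("scene",[.555,.2194,.138],m))
```

```text
25.0167 [0.51259491 0.21311764 0.17974938] [ 3.14034989e+00 -8.71766015e-04 -1.41871189e+00] 0.00027065350192794933
[296.46398622  78.45774171] [313.69021598  97.52980641]
```

View pics/c6.png

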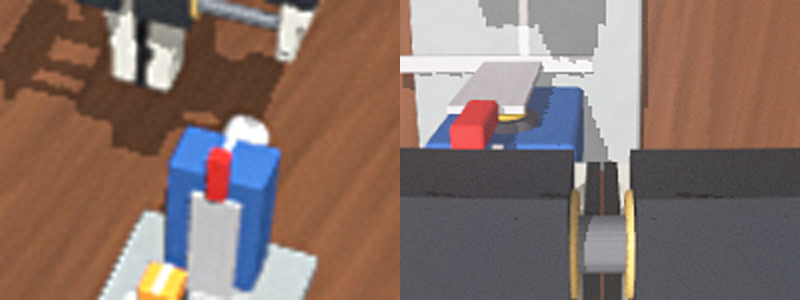

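The tab is clear on the far side of the closed fingers (wrist crop (473,125) against fingers at (602,185)). Descending, then pushing along meter +x.

apply_moves(
  steps=[
    {"translation": [0, 0, -0.05], "rotation": [0, 0, 0]},
    {"translation": [0, 0, -0.1], "rotation": [0, 0, 0]},
    {"translation": [0, 0, -0.16], "rotation": [0, 0, 0]},
    {"translation": [0, 0, -0.21], "rotation": [0, 0, 0]},
    {"translation": [0, 0, -0.24], "rotation": [0, 0, 0]},
    {"translation": [0, 0, -0.25], "rotation": [0, 0, 0]},
    {"translation": [0, 0, -0.25], "rotation": [0, 0, 0]},
    {"translation": [0, 0, -0.25], "rotation": [0, 0, 0]},
    {"translation": [0, 0, -0.25], "rotation": [0, 0, 0]},
    {"translation": [0, 0, -0.25], "rotation": [0, 0, 0]},
  ],
)

```text
t: 25.95
eef_pos: [0.5133, 0.2138, 0.1188]
ee_rot: [-3.14, 0.001, -1.418]
force: [-0.4, -0.9, 0.1]
width: 0.0001
gripper_force: 0.0
```

apply_moves(
  steps=[
    {"translation": [0.01, 0.0015, 0], "rotation": [0, 0, 0]},
    {"translation": [0.02, 0.003, 0], "rotation": [0, 0, 0]},
    {"translation": [0.03, 0.0045, 0], "rotation": [0, 0, 0]},
    {"translation": [0.04, 0.006, 0], "rotation": [0, 0, 0]},
    {"translation": [0.05, 0.0075, 0], "rotation": [0, 0, 0]},
    {"translation": [0.06, 0.009, 0], "rotation": [0, 0, 0]},
    {"translation": [0.07, 0.0105, 0], "rotation": [0, 0, 0]},
    {"translation": [0.08, 0.012, 0], "rotation": [0, 0, 0]},
    {"translation": [0.09, 0.0135, 0], "rotation": [0, 0, 0]},
    {"translation": [0.1, 0.015, 0], "rotation": [0, 0, 0]},
  ],
)

```text
t: 26.78
eef_pos: [0.5377, 0.217, 0.1178]
ee_rot: [3.141, -0.0, -1.419]
force: [-1.7, 1.0, 1.5]
width: 0.0003
gripper_force: 1.2
```

apply_moves(
  steps=[
    {"translation": [0.01, 0.0015, 0], "rotation": [0, 0, 0]},
    {"translation": [0.02, 0.003, 0], "rotation": [0, 0, 0]},
    {"translation": [0.03, 0.0045, 0], "rotation": [0, 0, 0]},
    {"translation": [0.04, 0.006, 0], "rotation": [0, 0, 0]},
    {"translation": [0.05, 0.0075, 0], "rotation": [0, 0, 0]},
    {"translation": [0.06, 0.009, 0], "rotation": [0, 0, 0]},
    {"translation": [0.07, 0.0105, 0], "rotation": [0, 0, 0]},
    {"translation": [0.08, 0.012, 0], "rotation": [0, 0, 0]},
    {"translation": [0.08, 0.012, 0], "rotation": [0, 0, 0]},
    {"translation": [0.08, 0.012, 0], "rotation": [0, 0, 0]},
  ],
)

```text
t: 27.62
eef_pos: [0.5583, 0.2203, 0.118]
ee_rot: [-3.141, 0.0, -1.419]
force: [-0.1, -0.2, 0.4]
width: 0.0003
gripper_force: 0.1
```

Run:
```python
from h import *
s=get_state();print(s["eef_pos"],s["force"]);m=camera_model("scene")
i=grab_frame("scene");h=cv2.cvtColor(i,cv2.COLOR_BGR2HSV)[75:125,295:345]
for n in("pics/scene0.png",None):
    j=(cv2.imread(n) if n else i)[80:125,295:345].astype(int);k=(j[...,2]>150)&(j[...,1]<70)&(j[...,0]<70);v,u=np.nonzero(k)
    top=v<v.min()+4;c=(u[top].mean()+295,v[top].mean()+80);p=atz(ray("scene",c,m),.136);print(k.sum(),c,p,(p[:2]-[.5525,.2194])@[.989,.15])
```

```text
[0.55829902 0.2202572  0.11797054] [-0.07472481 -0.16641714  0.41951396]
52 (np.float64(314.2857142857143), np.float64(99.92857142857143)) [0.55883947 0.21520396 0.136     ] 0.0056403335268250905
54 (np.float64(323.92857142857144), np.float64(101.64285714285714)) [0.58039845 0.22102671 0.136     ] 0.02783557250139754
```

The tab has moved about 22 mm along +x. Continuing gently to the end stop.

apply_moves(
  steps=[
    {"translation": [0.005, 0.001, 0], "rotation": [0, 0, 0]},
    {"translation": [0.01, 0.0015, 0], "rotation": [0, 0, 0]},
    {"translation": [0.015, 0.002, 0], "rotation": [0, 0, 0]},
    {"translation": [0.02, 0.003, 0], "rotation": [0, 0, 0]},
    {"translation": [0.025, 0.004, 0], "rotation": [0, 0, 0]},
    {"translation": [0.03, 0.0045, 0], "rotation": [0, 0, 0]},
    {"translation": [0.034, 0.005, 0], "rotation": [0, 0, 0]},
    {"translation": [0.037, 0.0055, 0], "rotation": [0, 0, 0]},
    {"translation": [0.04, 0.006, 0], "rotation": [0, 0, 0]},
    {"translation": [0.04, 0.006, 0], "rotation": [0, 0, 0]},
  ],
)

```text
t: 28.5
eef_pos: [0.5681, 0.2217, 0.118]
ee_rot: [-3.141, -0.0, -1.419]
force: [-0.9, -1.0, 0.7]
width: 0.0006
gripper_force: 0.8
```

apply_moves(
  steps=[
    {"translation": [0.0015, 0, 0], "rotation": [0, 0, 0]},
    {"translation": [0.003, 0, 0], "rotation": [0, 0, 0]},
    {"translation": [0.0045, 0.001, 0], "rotation": [0, 0, 0]},
    {"translation": [0.006, 0.001, 0], "rotation": [0, 0, 0]},
    {"translation": [0.0075, 0.001, 0], "rotation": [0, 0, 0]},
    {"translation": [0.009, 0.001, 0], "rotation": [0, 0, 0]},
    {"translation": [0.01, 0.0015, 0], "rotation": [0, 0, 0]},
    {"translation": [0.01, 0.0015, 0], "rotation": [0, 0, 0]},
    {"translation": [0.01, 0.0015, 0], "rotation": [0, 0, 0]},
    {"translation": [0.01, 0.0015, 0], "rotation": [0, 0, 0]},
  ],
)

```text
t: 29.33
eef_pos: [0.57, 0.2219, 0.1179]
ee_rot: [3.141, -0.0, -1.419]
force: [-5.6, -0.5, 2.1]
width: 0.0006
gripper_force: 2.7
```

apply_moves(
  steps=[
    {"translation": [0.001, 0, 0], "rotation": [0, 0, 0]},
    {"translation": [0.002, 0, 0], "rotation": [0, 0, 0]},
    {"translation": [0.003, 0, 0], "rotation": [0, 0, 0]},
    {"translation": [0.004, 0.001, 0], "rotation": [0, 0, 0]},
    {"translation": [0.004, 0.001, 0], "rotation": [0, 0, 0]},
    {"translation": [0.004, 0.001, 0], "rotation": [0, 0, 0]},
    {"translation": [0.004, 0.001, 0], "rotation": [0, 0, 0]},
    {"translation": [0.004, 0.001, 0], "rotation": [0, 0, 0]},
    {"translation": [0.004, 0.001, 0], "rotation": [0, 0, 0]},
    {"translation": [0.004, 0.001, 0], "rotation": [0, 0, 0]},
  ],
)

```text
t: 30.17
eef_pos: [0.5701, 0.2219, 0.1179]
ee_rot: [3.139, -0.0, -1.419]
force: [-9.3, 0.6, 6.1]
width: 0.0003
gripper_force: 4.7
```

Hard stop: position stalled with the force rising to 9 N. Backing off, lifting and moving clear.

apply_moves(
  steps=[
    {"translation": [-0.02, -0.003, 0], "rotation": [0, 0, 0]},
    {"translation": [-0.06, -0.009, 0], "rotation": [0, 0, 0]},
    {"translation": [-0.1, -0.015, 0], "rotation": [0, 0, 0]},
    {"translation": [-0.12, -0.018, 0.06], "rotation": [0, 0, 0]},
    {"translation": [-0.14, -0.02, 0.15], "rotation": [0, 0, 0]},
    {"translation": [-0.16, -0.02, 0.25], "rotation": [0, 0, 0]},
    {"translation": [-0.18, -0.02, 0.35], "rotation": [0, 0, 0]},
    {"translation": [-0.2, -0.02, 0.45], "rotation": [0, 0, 0]},
    {"translation": [-0.2, -0.02, 0.5], "rotation": [0, 0, 0]},
    {"translation": [-0.2, -0.02, 0.5], "rotation": [0, 0, 0]},
  ],
)

```text
t: 31.0
eef_pos: [0.5221, 0.2181, 0.2469]
ee_rot: [-3.135, 0.003, -1.418]
force: [0.8, 0.1, 0.6]
width: 0.0007
gripper_force: 0.0
```

Run:
```python
from h import *
s=get_state();print(s["t"],s["eef_pos"],s["force"]);m=camera_model("scene")
i=grab_frame("scene");w=grab_frame("wrist")
j=i[80:125,295:345].astype(int);k=(j[...,2]>150)&(j[...,1]<70)&(j[...,0]<70);v,u=np.nonzero(k)
top=v<v.min()+4;c=(u[top].mean()+295,v[top].mean()+80);p=atz(ray("scene",c,m),.136);print(c,p,(p[:2]-[.5525,.2194])@[.989,.15])
cc=lambda i,x,y,w,h:cv2.resize(i[y:y+h,x:x+w],(400,300),interpolation=cv2.INTER_CUBIC)
cv2.imwrite("pics/c7.png",np.hstack([cc(i,250,80,100,75),cc(i,80,140,400,280)]))
```

```text
31.0 [0.52214811 0.21805617 0.24693022] [0.78459287 0.1100136  0.59032417]
(np.float64(329.1818181818182), np.float64(102.9090909090909)) [0.59254594 0.22324675 0.136     ] 0.04018244449942456
```

View pics/c7.png

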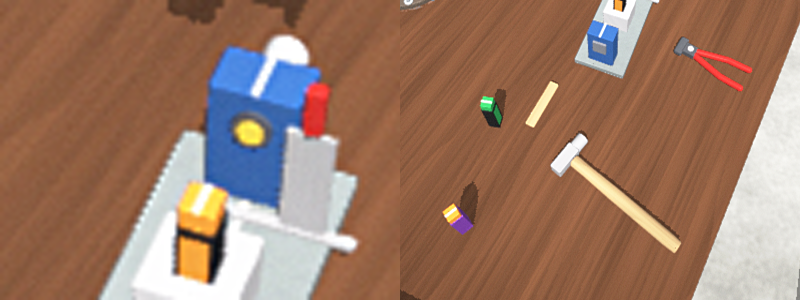

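The shutter measures 0.040 open with the lamp uncovered. The cell is upright in the well, the bystanders are unmoved and the robot is clear.

```bash
python3 -c "
from station import *
print(job_done())"
```

```text
the job is handed in; nothing more can be done
None
```

The amber cell is in the clarity meter's well with its clear faces along the light path, pressed down at about 10 N for over a second and released. The lamp shutter was then slid to its end stop (about 40 mm) and the job handed in at about 31 s; no result came back.

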